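# Lock the ring-opening mandrel into its bench fixture

### The job

Slide the larger mandrel block, sloping nose first, all the way into the bench fixture and keep it pressed steady against the stop until the slow sprung plunger has dropped fully into its slot. Then press the lock lever on top of the fixture down until it lies flat, and let go of everything; leave the smaller mandrel block and the other things on the bench where they are.

Things in the scene. Friction and masses are not known exactly. Their poses are not given: they have to be found in the camera images.
- fixture: Grey bench fixture, bolted down, place and yaw vary. Origin: on the bench, centre line; +x = push-in direction (mouth at -x, roughly facing the robot), z up. Bed 250 long (x -140 to +110), 130 wide, its top 20 above the bench. Two columns (x +14 to +50, inner faces 98 apart) carry a head block over the guideway.
- mouth (a point): Bed-height point on the centre line at the start of the guideway (fixture x -15, z 20). From here two steel side rails, greased, 12 high, 63 apart, run to the stop; in front of them flared guides widen to about 90 at x -57.
- head_edge (a point): Lower front edge of the grey head block, on the centre line (fixture x -4, 150 above the bench). Head: x -4 to +75, 126 wide, top at 190. It overhangs the block's post once home (post axis at x -16), so the block has to be held with the tool leaning back from the head, 25 to 45 degrees from vertical, the hand on the -x side.
- stop_face (a point): Point on the fixed stop's face, centre line, bed height (fixture x +80, z 20). A brass sprung ejector pin (8 diameter, axis 5 above the bed) sticks 8 out of it towards the mouth; it pushes back with about 3 N at first touch, 5.6 N when flush.
- plunger_tip (a point): Lower end of the vertical brass plunger (10 diameter, ball end) at fixture x +31. Fully down it is 10 above the bed. It hangs from the head in a steel sleeve (26 diameter, lower end 65 above the bench).
- plunger (a joint): Plunger height in m: 0 = fully down (at the start, and when in the block's slot). The block's ramp lifts it 0.010. Its spring (2 N at 0, 4 N at 0.010) works against an oil damper (600 N per m/s): about 2 s to drop in, and it resists fast lifting, so slide the block in at about 12 mm/s. Let go early and the ejector jams the block on it.
- lever (a joint): Angle of the lock lever in rad: 0 = lying flat, starts raised 0.75 to 1.1. Stiff hinge (0.22 N m), stays where it is put.
- lever_hinge (a point): Lever's hinge axis (along fixture y): fixture x +60, z 205.
- lever_tip (a point): Centre of the upper face of the black pad near the lever's free end (pad 30 long, 34 wide, 12 thick), 85 from the hinge; the lever points from the hinge towards fixture -x and up. Flat, this point is at fixture x -25, 211 above the bench.
- block: Larger mandrel block, aluminium, 0.22 to 0.42 kg, loose on the bench left or right of the fixture. 120 long (x), 58 wide, 20 high; origin centre of underside, +x to the sloping nose. Nose face 8 high at x +60, top rises to 20 at x +28; plunger slot across it, x +4 to +20, 12 deep. Home, the nose touches the stop; let go with the plunger in, it springs back 4.
- block_nose (a point): Foot of the block's nose face, on its centre line (block x +60, z 0).
- block_post (a point): Place to grip the square steel post: on its axis (block x -36), 44 above the block's underside. Post 16 x 16, from 20 to 60 above the underside, with a round tapered pin 15 tall on top.
- small_block: Smaller mandrel block of the same shape, 95 x 42 x 20, post 10 x 10; not wanted. Origin at the centre of its underside.
- pliers: Red-handled pliers, about 190 long, lying on the bench; leave alone.
- ring_jar: Clear jar with white cap, 64 diameter, 85 high, standing on the bench; leave alone. Origin at the centre of its underside.
- screwdriver: Screwdriver lying on the bench behind the fixture; leave alone.
Mind the look-alikes: they are no part of the job. What is shaped like the block but red is not meant.

How it is judged:
On the way, in this order (a step that is already met when the one before it is completed fails the run):
1. the gripper presses the block in the guideway against the stop (nose on the bed, within 6 mm of the centre line and 2.5 mm of the stop) with the plunger down in its slot (under 2 mm from the bottom) (x of block_nose in the frame of fixture above 0.0775 m and y of block_nose in the frame of fixture between -0.006 and 0.006 m and z of block_nose in the frame of fixture between 0.015 and 0.024 m and value of joint plunger below 0.002 m and contact force between the fingers and block above 1 N), for 0.2 s.
2. the lock lever is pressed flat (under 0.1 rad) (value of joint lever below 0.1 rad), for 0.1 s.
At the end, for the whole second after the job is handed in: The larger block lies flat and straight in the guideway at rest, nose on the bed within 7 mm of the stop and 6 mm of the centre line, plunger in its slot (under 2 mm from the bottom), lock lever flat (under 0.1 rad), nothing held (x of block_nose in the frame of fixture above 0.073 m and y of block_nose in the frame of fixture between -0.006 and 0.006 m and z of block_nose in the frame of fixture between 0.015 and 0.024 m and angle between the x axis of block and the x axis of fixture, either way round below 0.08 rad and angle between block's own z axis and vertical below 0.06 rad and value of joint plunger below 0.002 m and value of joint lever below 0.1 rad and linear speed of block below 0.01 m/s); the robot touches nothing.
It fails at once if the smaller block is moved more than 30 mm (distance of small_block from where it was at the start of the episode above 0.03 m).
It fails at once if the pliers, jar or screwdriver are moved more than 30 mm (distance of any of pliers, ring_jar, screwdriver from where it was at the start of the episode above 0.03 m).
It also fails if it takes over 72 s, if anything falls off the work surface, if the arm or the gripper's body presses on something with over 40 N, if the wrist force passes 120 N, or if a joint passes its speed limit or range.

### The arm

A 6-joint arm with a two-finger parallel gripper is mounted at the origin on the work surface. World frame = base frame: x ahead of the robot, y to its left, z up, the work surface at z = 0. Lengths are in m, angles in rad, forces in N, time in s.
With the tool pointing down it reaches from about 0.3 to 0.825 m from the base axis. Payload 5.4 kg.
Tool frame: the origin (TCP) lies at the very end of the fingers, on their centre line; the grasp point (between the pads) lies 19 mm behind it; z points along the fingers, y is the line along which they close (so a half turn about z gives the same grasp; the last joint's range is limited). The gripper opens to 92 mm and grips with 3 to 60 N. Pads are 20 mm wide; open, the fingers measure 128 mm over their backs; the gripper's body (75 mm by 189 mm) begins 69 mm behind the grasp point.
Start: joints at [0.901, 0.158, 1.597, -0, 1.386, -0.21], TCP at [0.255, 0.515, 0.215] pointing down, gripper open.
Joint ranges: [-2.91, 2.91], [-0.94, 2.29], [0.18, 2.7], [-1.29, 4.43], [0.17, 2.64], [-3, 3]. Speed limits (rad/s): [2.57, 2.57, 3.14, 3.14, 3.14, 3.14].

### API

Orientations are given as a unit quaternion [w, x, y, z].
In Python, from cell import get_state, optics, ticket gives the robot as it stands.
- The arm moves only by the shell command python3 -m inch 'ROWS' [FORCE]. ROWS is JSON, a list of rows, each an object of numbers: "x", "y", "z": the shift along the tool's x, y, z in mm; "wx", "wy", "wz": the turn, a rotation vector about the tool's x, y, z in degrees; "jaw": the finger opening in mm, from 0 to 91.9. In form: [{"x": .., "y": .., "z": .., "wx": .., "wy": .., "wz": .., "jaw": ..}, ...]. A call has 1 to 10 rows; each row is the pose to reach, as a shift and turn from the pose commanded when the call began, along the tool's axes at that moment; what a row does not reach only later rows make up. A row lasts 1/12 s, in which the tool goes at most 41.7 mm and 7.16 degrees, less where a joint would pass 70% of its speed; a pose out of reach is approached as far as the arm can. A call with a gripper value outside its range is refused whole. The fingers move at their own pace and stop on an object; FORCE is the grip in N (left out, the last holds). Time passes only in rows, so rows that repeat a pose let the fingers close. It gives the time, the measured TCP pose, the force, the opening and the grip force at its end, in the units of the state.
- get_state(): the state, without advancing time (a new reading comes with each control period).
- optics.read_camera(name): name is "scene" or "top"; returns the picture (384x512x3 uint8, blue, green, red); there is no depth.
- optics.get_calibration(name): a dict with "fx", "fy", "cx", "cy" (pixels), "extrinsics" (4x4, takes a point from camera to world coordinates). Camera axes: x right, y up, looking along -z (the intrinsics and any distortion apply to the point x, -y, -z); pixel columns grow to the right and rows downward; lengths in m; the calibration is good to about 2 mm. A picture is of the moment at which its call begins. get_calibration takes no time and is no camera call.
- ticket.sign_off(): hands the job in; it is judged then, once.
The state is a dict: "time": time; "joint_pos": joint angles; "qvel": joint speeds; "joint_torque": joint torques, N m; "ee_pos": TCP position; "tcp_rot": TCP orientation; "ft_force": force on the tool from outside, world axes, zero at the start; "torque": the same for the moment, N m; "width": finger opening in m; "gripper_force": force on a finger pad.
Only numpy, scipy, OpenCV 4.12 (cv2) and the standard library are available. Lean on these libraries where they do the work, as an engineer would, in place of code of your own. Each camera call takes 0.05 s, during which the arm holds its last target. There are 200 camera calls.

## Working session

There is one attempt and no reset: what is moved stays moved. The work goes in short steps, Python scripts to look and compute and a shell command to move; the robot and the scene stay as the last step left them, time stands still between calls to the robot, and variables do not carry over. Pictures are saved under pics/ and viewed, at most 10 in all, crops included, and the job is handed in when it is done.

```bash
ls; mkdir -p pics
python3 - <<'E'
from cell import get_state, optics, ticket
import cv2,numpy as np
for n in("scene","top"):
    im=optics.read_camera(n); cv2.imwrite(f"pics/{n}0.png",im)
    c=optics.get_calibration(n); print(n,{k:(np.round(v,4).tolist()) for k,v in c.items() if not isinstance(v,str)})
s=get_state();print(s)
E
```

```text
pics
scene {'fx': 494.1629, 'fy': 494.1629, 'cx': 258.7672, 'cy': 185.5498, 'extrinsics': [[0.801, -0.3514, 0.4847, 1.2859], [0.5986, 0.4745, -0.6454, -0.9732], [-0.0032, 0.8071, 0.5904, 1.055], [0.0, 0.0, 0.0, 1.0]]}
top {'fx': 462.9056, 'fy': 462.9056, 'cx': 254.6649, 'cy': 194.8655, 'extrinsics': [[0.0056, 0.9877, -0.1565, 0.3409], [-1.0, 0.0051, -0.0036, 0.0328], [-0.0027, 0.1566, 0.9877, 1.4342], [0.0, 0.0, 0.0, 1.0]]}
{'time': 0.1, 'joint_pos': array([ 9.00869841e-01,  1.58966779e-01,  1.59810736e+00,  4.77762728e-06,
        1.38617970e+00, -2.10113378e-01]), 'qvel': array([ 4.42615500e-04, -1.17448005e-03, -3.30408313e-03,  1.25972820e-03,
       -9.75561455e-04, -8.01774513e-05]), 'joint_torque': array([ 3.84021396e-04, -3.86505818e+01, -3.22959459e+01,  7.04006315e-02,
        3.39286274e-02, -5.38091308e-05]), 'ee_pos': array([0.25484299, 0.5148172 , 0.21372766]), 'tcp_rot': array([-3.55921028e-04,  2.27886887e-01,  9.73687258e-01, -7.50472212e-04]), 'ft_force': array([ 0.13394268, -0.29541543, -0.08653113]), 'torque': array([ 0.00508216, -0.00223065,  0.02191776]), 'gripper_force': 0.0, 'width': 0.09173617261169398}
```

View pics/scene0.png

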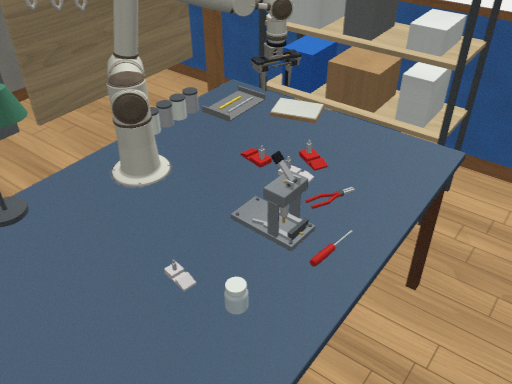

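View pics/top0.png

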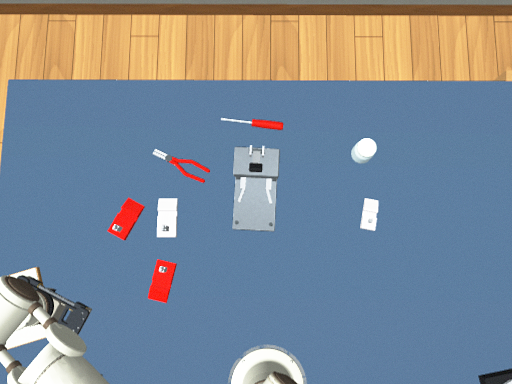

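The top view shows the larger white block at about (167,217), the smaller at (370,214), the fixture at about (256,190) with its mouth towards the robot, and red look-alikes at (126,218) and (162,281). I'll zoom in next.

Run:
```python
import cv2,numpy as np
t=cv2.imread("pics/top0.png");s=cv2.imread("pics/scene0.png")
r=lambda im,x,y,w,h,k:cv2.resize(im[y:y+h,x:x+w],None,fx=k,fy=k,interpolation=cv2.INTER_CUBIC)
A=r(t,145,190,50,60,5)   #250x300
B=r(t,225,140,60,100,5)[:500]  #300x500
C=r(s,225,135,110,115,5) #550x575
can=np.zeros((600,800,3),np.uint8)
can[:300,:250]=A;can[300:,:250]=r(t,225,180,50,60,5)
can[:575,250:800]=C
cv2.imwrite("pics/z1.png",can)
can2=np.zeros((600,800,3),np.uint8); can2[:600,:360]=r(t,225,140,60,100,6)[:600]
can2[:400,400:800]=r(s,270,150,50,50,8)
cv2.imwrite("pics/z2.png",can2)
```

```text
(no output)
```

View pics/z1.png

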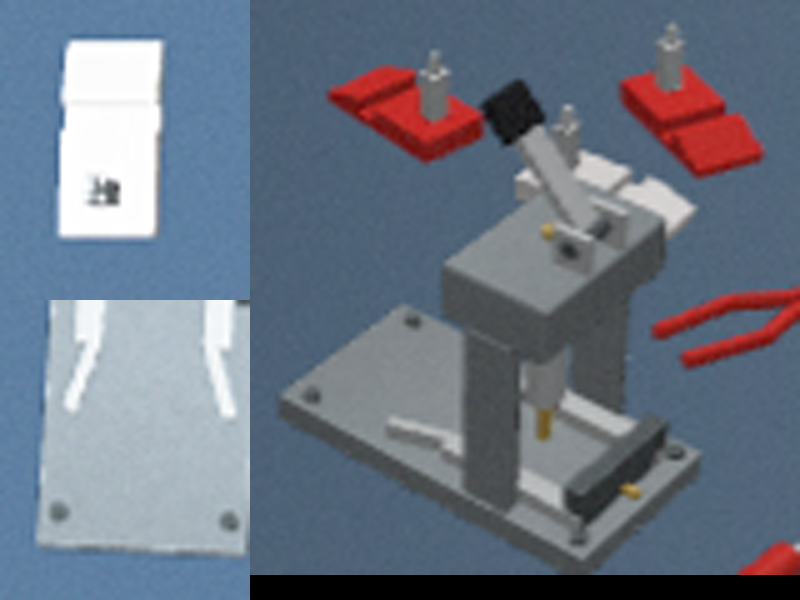

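View pics/z2.png

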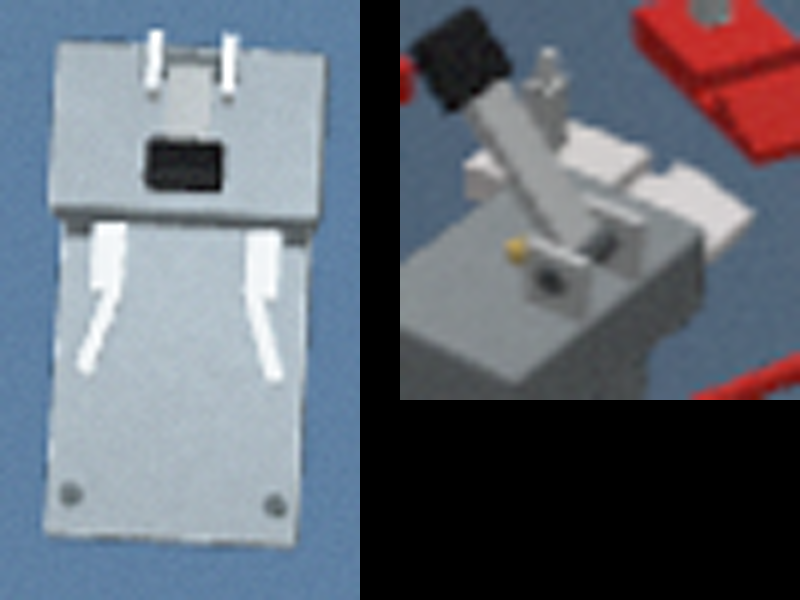

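The larger block lies nose away from the robot, with its post at top-view pixel (165.8,228.2). The fixture's four bolt holes can be seen at scene pixels (257.6,199), (237.4,214), (310,225) and (290.6,241.6). The front two are at top pixels (236.7,222.3) and (270.8,224.3). I'll measure them with blob centroids and rays.

```bash
cat > h.py <<'E'
import cv2,numpy as np
from cell import get_state, optics
from scipy.spatial.transform import Rotation as R
C={n:optics.get_calibration(n) for n in("scene","top")}
def ray(n,u,v):
    c=C[n];E=np.array(c["extrinsics"]);d=E[:3,:3]@[(u-c["cx"])/c["fx"],-(v-c["cy"])/c["fy"],-1]
    return E[:3,3],d
def onz(n,p,z):
    o,d=ray(n,*p);return o+d*(z-o[2])/d[2]
def tri(pt,ps):
    o1,d1=ray("top",*pt);o2,d2=ray("scene",*ps)
    A=np.c_[d1,-d2];t=np.linalg.lstsq(A,o2-o1,rcond=None)[0]
    a,b=o1+d1*t[0],o2+d2*t[1];return (a+b)/2,np.linalg.norm(a-b)
def proj(n,P):
    c=C[n];E=np.array(c["extrinsics"]);q=E[:3,:3].T@(np.asarray(P)-E[:3,3])
    return np.array([c["cx"]-c["fx"]*q[0]/q[2],c["cy"]+c["fy"]*q[1]/q[2]])
def dark(im,u,v,r=3):
    x,y=int(round(u)),int(round(v));g=cv2.cvtColor(im,cv2.COLOR_BGR2GRAY)[y-r:y+r+1,x-r:x+r+1].astype(float)
    w=np.clip(np.median(g)-g-8,0,None);yy,xx=np.mgrid[-r:r+1,-r:r+1]
    return np.array([x+(w*xx).sum()/w.sum(),y+(w*yy).sum()/w.sum()])
E
python3 - <<'E'
from h import *
np.set_printoptions(precision=4,suppress=True)
t=cv2.imread("pics/top0.png");s=cv2.imread("pics/scene0.png")
print(list(C["top"].keys()))
T=[dark(t,236.7-.5,222.3-.5),dark(t,270.8-.5,224.3-.5)]
S=[dark(s,257.1,198.5),dark(s,236.9,213.7),dark(s,309.7,224.9),dark(s,290.1,241.1)]
HT=[onz("top",p,.02) for p in T];HS=[onz("scene",p,.02) for p in S]
for n,l,q in(("top",T,HT),("scene",S,HS)):
    for a,b in zip(l,q):print(n,a,b)
for a,b in zip(T,S[:2]):print("tri",tri(a,b))
def ang(a,b):d=b-a;return np.degrees(np.arctan2(d[1],d[0]))
print("yaw top front",ang(HT[1],HT[0])-90,"scene front",ang(HS[1],HS[0])-90,"rear",ang(HS[3],HS[2])-90,"L",ang(HS[0],HS[2]),"R",ang(HS[1],HS[3]), "sizes",np.linalg.norm(HT[0]-HT[1]),np.linalg.norm(HS[0]-HS[1]),np.linalg.norm(HS[0]-HS[2]))
# block
m=(t.min(2)>190).astype(np.uint8)
k=cv2.resize(t[190:245,145:195],None,fx=8,fy=8,interpolation=cv2.INTER_CUBIC)
mm=(k[:,:,2]>150).astype(np.uint8);mm=cv2.morphologyEx(mm,cv2.MORPH_CLOSE,np.ones((25,25)))
c=max(cv2.findContours(mm,0,2)[0],key=cv2.contourArea)
b=(cv2.boxPoints(cv2.minAreaRect(c))+.5)/8-.5+[145,190];print("block box",b)
for z in(0,.02):print(np.array([onz("top",p,z) for p in b]))
# edges (pixel positions of mask) left/right by row
for row in (198,205,215,225,232):
    r=(row-190)*8+4; xs=np.where(mm[r])[0]; print(row,(xs.min()+.5)/8-.5+145,(xs.max()+.5)/8-.5+145)
post=dark(t,165.5,228,4);print("post",post,onz("top",post,.05),onz("top",post,.075))
# pad
k=t[155:178,244:268].max(2)<60
yy,xx=np.where(k);pc=np.array([xx.mean()+244,yy.mean()+155]);print("pad top",pc,k.sum())
k=s[148:172,268:288].max(2)<70;yy,xx=np.where(k);ps=np.array([xx.mean()+268,yy.mean()+148]);print("pad scene",ps,k.sum(),tri(pc,ps))
print("post tip",tri(post,(287.9,156.1)),tri(post,(287.9,158)))
E
```

```text
['fx', 'fy', 'cx', 'cy', 'extrinsics']
top [236.3405 222.0553] [0.4803 0.0936 0.02  ]
top [270.4624 223.9744] [ 0.475 -0.011  0.02 ]
scene [257.4579 197.4469] [0.4741 0.1    0.02  ]
scene [236.2168 214.8379] [ 0.4742 -0.0164  0.02  ]
scene [308.6325 224.4359] [0.6908 0.0842 0.02  ]
scene [291.3492 239.8307] [ 0.6867 -0.0092  0.02  ]
tri (array([0.4795, 0.0931, 0.0268]), np.float64(0.00042471818065393515))
tri (array([ 0.4737, -0.0125,  0.0174]), np.float64(0.004189408185911469))
yaw top front -2.922163655574124 scene front 0.08269812771473539 rear -2.501650863855872 L -4.166432756211173 R 1.9373326375822606 sizes 0.10471387322831834 0.11635777039456442 0.2172625663443655
block box [[155.9532 237.0358]
 [156.9156 197.0951]
 [177.3285 197.587 ]
 [176.3661 237.5276]]
[[0.4345 0.3426 0.    ]
 [0.5595 0.3445 0.    ]
 [0.5583 0.2804 0.    ]
 [0.4333 0.2794 0.    ]]
[[0.4332 0.3383 0.02  ]
 [0.5565 0.3402 0.02  ]
 [0.5553 0.2769 0.02  ]
 [0.432  0.276  0.02  ]]
198 158.3125 177.0625
205 157.1875 176.6875
215 157.3125 176.8125
225 156.4375 175.9375
232 156.1875 175.9375
post [165.8947 228.0879] [0.4581 0.3031 0.05  ] [0.456  0.2982 0.075 ]
pad top [255.6413 167.3478] 92
pad scene [276.9286 157.102 ] 98 (array([0.5972, 0.0344, 0.2664]), np.float64(0.0015821407488708992))
post tip (array([0.4585, 0.3   , 0.0783]), np.float64(0.007179325696904775)) (array([0.4587, 0.3012, 0.0696]), np.float64(0.005894394090659924))
```

```bash
cat > m.py <<'E'
from h import *
np.set_printoptions(precision=4,suppress=True)
t=cv2.imread("pics/top0.png").astype(float)
def edges(sig,rows,x0,x1,thr):
    L=[];Rr=[]
    for r in rows:
        s=sig[r,x0:x1]; a=s>thr; i=np.where(a)[0]; l,h=i[0],i[-1]
        L.append((x0+l-1+(thr-s[l-1])/(s[l]-s[l-1]),r)); Rr.append((x0+h+(s[h]-thr)/(s[h]-s[h+1]),r))
    return np.array(L),np.array(Rr)
def line(n,P,z):
    Q=np.array([onz(n,p,z) for p in P]);k=np.polyfit(Q[:,0],Q[:,1],1);res=Q[:,1]-np.polyval(k,Q[:,0])
    return k,np.degrees(np.arctan(k[0])),res.std()
# fixture bed: redness
red=t[:,:,2]
print(red[215,226:240],red[215,268:282]); print(red[215,150:162],red[215,172:182])
bg=np.median(red[195:230,200:225]);bed=np.median(red[205:222,245:262])
L,Rr=edges(red,range(200,227),222,288,(bg+bed)/2)
kl,kr=line("top",L,.02),line("top",Rr,.02);print("bed",kl,kr,"width",[(np.polyval(kl[0],x)-np.polyval(kr[0],x)) for x in(.48,.53)],"mid",[(np.polyval(kl[0],x)+np.polyval(kr[0],x))/2 for x in(.48,.53)])
L,Rr=edges(red,range(151,173),222,288,(bg+bed)/2)
hl,hr=line("top",L,.19),line("top",Rr,.19);print("head",hl,hr,"mid",[(np.polyval(hl[0],x)+np.polyval(hr[0],x))/2 for x in(.6,.64)],"w",np.polyval(hl[0],.6)-np.polyval(hr[0],.6))
blk=240
L,Rr=edges(red,[*range(203,208),*range(214,233)],145,195,(bg+blk)/2)
for z in(0,.02):
    a,b=line("top",L,z),line("top",Rr,z);print("blk z",z,a,b,np.polyval(a[0],.5),np.polyval(b[0],.5))
# column-wise ends
def ends(sig,cols,y0,y1,thr):
    return edges(sig.T,cols,y0,y1,thr)
U,D=ends(red,range(161,174),185,245,(bg+blk)/2)
print("nose top z8",np.mean([onz("top",(c,r),.008) for r,c in U],0),"tail z0",np.mean([onz("top",(c,r),0) for r,c in D],0),"z20",np.mean([onz("top",(c,r),.02) for r,c in D],0))
U,D=ends(red,range(237,271),190,240,(bg+bed)/2)
print("bed front z0",np.mean([onz("top",(c,r),0) for r,c in D],0),"z20",np.mean([onz("top",(c,r),.02) for r,c in D],0), np.polyfit(D[:,1],D[:,0],1))
U,D=ends(red,[237,238,239,240,241,242,243,244,245,269,270,271,272,273,274],135,170,(bg+bed)/2)
print("head back z190",np.mean([onz("top",(c,r),.19) for r,c in U],0))
for q in((257.2,198.6),(237,213.8),(309.8,225),(290.2,241.2)):print("scene hole",onz("scene",q,.02))
E
python3 m.py
```

```text
[ 96.  97.  93.  97.  98.  94.  87. 187. 175. 168. 168. 170. 166. 168.] [171. 171. 170. 171. 175. 174. 188.  99.  88.  89.  94.  96.  98.  93.]
[ 94.  92.  97.  97.  93.  94.  89. 115. 255. 255. 254. 254.] [254. 253. 254. 255. 247. 134.  88.  97.  96. 100.]
bed (array([-0.0476,  0.1291]), np.float64(-2.724581146271864), np.float64(0.0004967422834213081)) (array([-0.0472, -0.0002]), np.float64(-2.699703288808254), np.float64(0.0005511493162920816)) width [np.float64(0.12908571723872314), np.float64(0.12906395849424118)] mid [np.float64(0.041666249836317), np.float64(0.039297689825346455)]
head (array([-0.051 ,  0.1292]), np.float64(-2.918292653049328), np.float64(0.00033184222140198875)) (array([-0.0451,  0.0016]), np.float64(-2.5821682960970618), np.float64(0.00011951314730273395)) mid [np.float64(0.0365992859388015), np.float64(0.03467777031591626)] w 0.12403871838933915
blk z 0 (array([-0.0041,  0.3445]), np.float64(-0.23744482804353356), np.float64(0.0006147540851139597)) (array([-0.0011,  0.2824]), np.float64(-0.06536912048029599), np.float64(0.00047729141775907687)) 0.3424703864
[... 367 characters left out ...]
front z0 [0.4596 0.041  0.    ] z20 [0.4579 0.0409 0.02  ] [  0.05  216.789]Traceback (most recent call last):
  File "m.py", line 32, in <module>
    U,D=ends(red,[237,238,239,240,241,242,243,244,245,269,270,271,272,273,274],135,170,(bg+bed)/2)
        ~~~~^^^^^^^^^^^^^^^^^^^^^^^^^^^^^^^^^^^^^^^^^^^^^^^^^^^^^^^^^^^^^^^^^^^^^^^^^^^^^^^^^^^^^^
  File "m.py", line 27, in ends
    return edges(sig.T,cols,y0,y1,thr)
  File "m.py", line 8, in edges
    L.append((x0+l-1+(thr-s[l-1])/(s[l]-s[l-1]),r)); Rr.append((x0+h+(s[h]-thr)/(s[h]-s[h+1]),r))
                                                                                      ~^^^^^
IndexError: index 35 is out of bounds for axis 0 with size 35
```

```bash
sed -i '/^U,D=ends(red,\[237/,/^print("head back/d' m.py
cat >> h.py <<'E'
def orient(yaw,lean,pad=0):
    y=np.radians(yaw);l=np.radians(lean)
    Z=np.array([np.sin(l)*np.cos(y),np.sin(l)*np.sin(y),-np.cos(l)]);Y=np.array([-np.sin(y),np.cos(y),0])
    return np.c_[np.cross(Y,Z),Y,Z]
def go(g,yaw,lean,back=0,tcp=False):
    "shift mm / rotvec deg in tool axes to put grasp point (or TCP) at g"
    M=orient(yaw,lean);p=np.array(g)+(0 if tcp else .019)*M[:,2]-back*M[:,2]
    s=get_state();q=s["tcp_rot"];R0=R.from_quat([q[1],q[2],q[3],q[0]]).as_matrix()
    print("shift",np.round(1000*R0.T@(p-s["ee_pos"]),1),"rot",np.round(np.degrees(R.from_matrix(R0.T@M).as_rotvec()),1),"tcp target",np.round(p,4))
E
python3 - <<'E'
exec(open("m.py").read().split("# column-wise")[0].replace("print","(lambda *a:0)"))
P=[(proj("scene",p)) for p in((.4598,.310,.075),(.4556,.281,.0))];print("expect pin tip scene",P,"seen (287.9,155.6)")
sc=cv2.imread("pics/scene0.png")
T=R.from_euler('z',-2.72,degrees=True).as_matrix();O=np.array([.5994,.0361,0])
f=lambda *p:O+T@p
for n,p in dict(bedFL=(-.14,.065,.02),bedFR=(-.14,-.065,.02),bedRR=(.11,-.065,.02),bedRL=(.11,.065,.02),headFR=(-.004,-.063,.19),headRR=(.075,-.063,.19),stop=(.08,0,.02)).items():
    print(n,p,"scene",proj("scene",f(*p)),"z1px",(proj("scene",f(*p))-[225,135]+.5)*5+[250,0],"top",proj("top",f(*p)),"z2",(proj("top",f(*p))-[225,140]+.5)*6)
go((.4598,.310,.046),-.15,35,.1)
E
```

```text
Traceback (most recent call last):
SyntaxError: invalid syntax
```

Run:
```python
from h import *
np.set_printoptions(precision=1,suppress=True)
print("expect pin tip scene",proj("scene",(.4598,.310,.075)),"seen (287.9,155.6)")
T=R.from_euler('z',-2.72,degrees=True).as_matrix();O=np.array([.5994,.0361,0])
f=lambda *p:O+T@p
for n,p in dict(bedFL=(-.14,.065,.02),bedFR=(-.14,-.065,.02),bedRR=(.11,-.065,.02),bedRL=(.11,.065,.02),headFR=(-.004,-.063,.19),headRR=(.075,-.063,.19),headRL=(.075,.063,.19),flL=(-.057,.045,.032),flR=(-.057,-.045,.032)).items():
    print(n,"z1px",(proj("scene",f(*p))-[225,135]+.5)*5+[250,0],"z2",(proj("top",f(*p))-[225,140]+.5)*6)
go((.4598,.310,.046),-.15,35,.1)
```

```text
expect pin tip scene [288.7 156. ] seen (287.9,155.6)
bedFL z1px [408.2 303.3] z2 [ 43.  529.8]
bedFR z1px [282. 396.] z2 [297.7 543.3]
bedRR z1px [588.2 562. ] z2 [319.9  66.5]
bedRL z1px [709.1 453.3] z2 [72.  53.9]
headFR z1px [445.  264.3] z2 [321.6 215.3]
headRR z1px [552. 316.] z2 [329.4  47.5]
headRL z1px [677.5 217.6] z2 [56.6 33.6]
flL z1px [484.8 350.8] z2 [ 90.8 367.6]
flR z1px [398.  418.2] z2 [267.  376.8]
shift [-232.9 -112.9  101.5] rot [ -8.1 -34.4 -25.3] tcp target [0.4 0.3 0.1]
```

The predicted corners agree with the seen ones to 1–2 px (about 2–4 mm). The fixture yaw is -2.7° and its origin is about (0.598, 0.036). The post is at about (0.460, 0.310). Next is the pre-grasp move.

```bash
python3 -m inch '[{"x":-120,"y":-58,"z":40,"wx":-4,"wy":-17,"wz":-12.6,"jaw":60},{"x":-120,"y":-58,"z":40,"wx":-4,"wy":-17,"wz":-12.6,"jaw":60},{"x":-120,"y":-58,"z":40,"wx":-4,"wy":-17,"wz":-12.6,"jaw":60},{"x":-233,"y":-113,"z":101,"wx":-8.1,"wy":-34.4,"wz":-25.3,"jaw":60},{"x":-233,"y":-113,"z":101,"wx":-8.1,"wy":-34.4,"wz":-25.3,"jaw":60},{"x":-233,"y":-113,"z":101,"wx":-8.1,"wy":-34.4,"wz":-25.3,"jaw":60},{"x":-233,"y":-113,"z":101,"wx":-8.1,"wy":-34.4,"wz":-25.3,"jaw":60},{"x":-233,"y":-113,"z":101,"wx":-8.1,"wy":-34.4,"wz":-25.3,"jaw":60},{"x":-233,"y":-113,"z":101,"wx":-8.1,"wy":-34.4,"wz":-25.3,"jaw":60},{"x":-233,"y":-113,"z":101,"wx":-8.1,"wy":-34.4,"wz":-25.3,"jaw":60}]' 5
python3 - <<'E'
from h import *
go((.4598,.310,.046),-.15,35,0)
for n in("scene","top"):cv2.imwrite(f"pics/{n}1.png",optics.read_camera(n))
t=cv2.imread("pics/top1.png");s=cv2.imread("pics/scene1.png")
r=lambda im,x,y,w,h,k:cv2.resize(im[y:y+h,x:x+w],None,fx=k,fy=k,interpolation=cv2.INTER_CUBIC)
cv2.imwrite("pics/z3.png",np.hstack([r(t,110,180,100,125,4),r(s,215,85,100,125,4)]))
E
```

```text
time: 0.93
ee_pos: [0.4146, 0.3115, 0.1148]
tcp_rot: [0.302, 0.002, 0.953, 0.001]
ft_force: [-0.1, 0.6, 0.8]
width: 0.0597
gripper_force: 0.0
shift [  2.6  -1.6 101.3] rot [ 0.1  0.1 -0.2] tcp target [0.4707 0.31   0.0304]
```

View pics/z3.png

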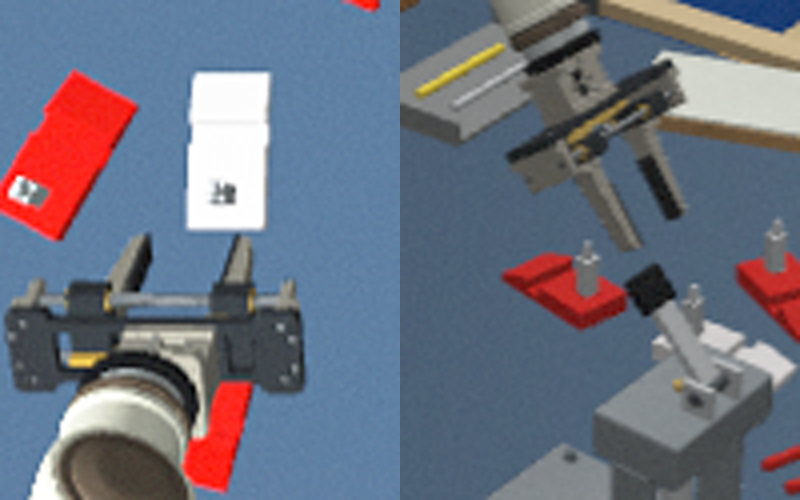

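Run:
```python
import cv2
t=cv2.imread("pics/top1.png")
print(t[222:236,155:179,2])
s=cv2.imread("pics/scene1.png");print(s[152:176,282:296,2])
```

```text
[[ 89  79 255 255 254 254 254 254 254 254 254 254 254 254 254 253 254 254
  254 255 255 179  96  94]
 [ 92  76 255 255 254 254 254 254 255 255 255 254 254 254 254 254 254 254
  254 255 255 176  91  93]
 [ 90  83 255 255 254 254 255 248 248 247 247 255 255 255 254 254 254 254
  254 255 255 162  95  91]
 [ 93  81 255 255 254 254 254 240 226 200 252 227 243 255 255 254 254 254
  254 255 255 159  94  92]
 [ 93  81 255 255 254 254 252 247 212 139 232 128 137 176 255 255 254 254
  254 255 255 154  91  93]
 [ 91 124 255 255 254 254 251 249 214 129 145 100  92  81 255 255 254 254
  254 255 255 156  95  97]
 [ 92 140 255 255 254 255 247 233 174 129 147 101  92 127 255 255 254 254
  254 255 255 155  90  96]
 [ 86 137 255 255 255 255 251 241 186 186 244 127  90 146 255 255 254 254
  254 255 255 153  97  94]
 [ 90 140 255 255 254 255 247 203 138 137 179 119  89 138 255 255 254 254
  254 255 255 152  98  90]
 [ 89 136 255 255 254 255 254 251 231 227 228 231 232 236 255 254 254 254
  254 255 255 151  96  97]
 [ 86 141 255 255 254 254 254 255 255 255 255 255 255 255 255 254 254 254
  254 255 255 15
[... 1031 characters left out ...]
3 153 152 120 105 108 102 100  82  77  84  81  81]
 [155 155 156 152 136 111 107 104 123 172 144  92  80  80]
 [153 157 153 153 151 136 115 103 125 196 208 207 190 143]
 [146 155 153 156 153 145 116 103 111 195 211 212 210 208]
 [126 147 154 157 154 151 136 111 171 203 208 210 210 210]
 [106 139 152 156 155 155 151 159 200 208 209 209 208 210]
 [126 127 150 154 156 154 152 161 185 203 210 207 208 208]
 [171 127 127 150 155 156 154 155 147 140 167 200 207 207]
 [143 119 107 145 154 156 155 154 153 139 135 137 152 185]
 [117 120 112 126 151 156 156 155 156 145 136 135 134 137]
 [132 133 119 111 126 150 156 155 152 150 153 166 154 137]
 [134 133 124 111 106 148 153 154 155 153 152 162 176 179]]
```

The pin tip is at scene (288,156) and the post at top columns 161–168, so the post is at y≈0.308. The jaws straddle it, so I'll advance and grip.

```bash
python3 -m inch '[{"x":2.6,"y":-3.6,"z":20},{"x":2.6,"y":-3.6,"z":40},{"x":2.6,"y":-3.6,"z":60},{"x":2.6,"y":-3.6,"z":75},{"x":2.6,"y":-3.6,"z":88},{"x":2.6,"y":-3.6,"z":98},{"x":2.6,"y":-3.6,"z":101},{"x":2.6,"y":-3.6,"z":101},{"x":2.6,"y":-3.6,"z":101}]' 5
python3 -m inch '[{"jaw":20},{"jaw":12},{"jaw":8},{"jaw":8},{"jaw":8},{"jaw":8},{"jaw":8},{"jaw":8},{"jaw":8},{"jaw":8}]' 8
```

```text
validation failed for argument at $[0]...
validation failed for argument at $[0]...
```

```bash
python3 -m inch '[{"x":2.6,"y":-3.6,"z":25,"wx":0,"wy":0,"wz":0,"jaw":60},{"x":2.6,"y":-3.6,"z":50,"wx":0,"wy":0,"wz":0,"jaw":60},{"x":2.6,"y":-3.6,"z":75,"wx":0,"wy":0,"wz":0,"jaw":60},{"x":2.6,"y":-3.6,"z":90,"wx":0,"wy":0,"wz":0,"jaw":60},{"x":2.6,"y":-3.6,"z":98,"wx":0,"wy":0,"wz":0,"jaw":60},{"x":2.6,"y":-3.6,"z":101,"wx":0,"wy":0,"wz":0,"jaw":60},{"x":2.6,"y":-3.6,"z":101,"wx":0,"wy":0,"wz":0,"jaw":60},{"x":2.6,"y":-3.6,"z":101,"wx":0,"wy":0,"wz":0,"jaw":60}]' 5
python3 -m inch '[{"x":0,"y":0,"z":0,"wx":0,"wy":0,"wz":0,"jaw":22},{"x":0,"y":0,"z":0,"wx":0,"wy":0,"wz":0,"jaw":22},{"x":0,"y":0,"z":0,"wx":0,"wy":0,"wz":0,"jaw":22},{"x":0,"y":0,"z":0,"wx":0,"wy":0,"wz":0,"jaw":22},{"x":0,"y":0,"z":0,"wx":0,"wy":0,"wz":0,"jaw":22},{"x":0,"y":0,"z":0,"wx":0,"wy":0,"wz":0,"jaw":10},{"x":0,"y":0,"z":0,"wx":0,"wy":0,"wz":0,"jaw":10},{"x":0,"y":0,"z":0,"wx":0,"wy":0,"wz":0,"jaw":10}]' 5
python3 - <<'E'
from h import *
go((.4598,.308,.046),-.15,35,0)
E
```

```text
time: 1.7
ee_pos: [0.47, 0.3078, 0.0304]
tcp_rot: [0.302, 0.002, 0.953, 0.001]
ft_force: [0.2, -0.2, -0.7]
width: 0.0597
gripper_force: 0.0
time: 2.37
ee_pos: [0.4698, 0.3072, 0.0295]
tcp_rot: [0.301, 0.002, 0.954, 0.001]
ft_force: [-1.3, 1.8, 0.1]
width: 0.0159
gripper_force: 5.0
shift [-1.3  0.7 -0.2] rot [ 0.1  0.1 -0.1] tcp target [0.4707 0.308  0.0304]
```

```bash
python3 -m inch '[{"x":0,"y":0,"z":0,"wx":0,"wy":0,"wz":0,"jaw":5},{"x":0,"y":0,"z":0,"wx":0,"wy":0,"wz":0,"jaw":5},{"x":-4,"y":0,"z":-6,"wx":0,"wy":0,"wz":0,"jaw":5},{"x":-10,"y":0,"z":-15,"wx":0,"wy":0,"wz":0,"jaw":5},{"x":-18,"y":0,"z":-26,"wx":0,"wy":0,"wz":0,"jaw":5},{"x":-26,"y":0,"z":-37,"wx":0,"wy":0,"wz":0,"jaw":5},{"x":-34.4,"y":0,"z":-49,"wx":0,"wy":0,"wz":0,"jaw":5},{"x":-34.4,"y":0,"z":-49,"wx":0,"wy":0,"wz":0,"jaw":5},{"x":-34.4,"y":0,"z":-49,"wx":0,"wy":0,"wz":0,"jaw":5}]' 50
cat >> h.py <<'E'
T=R.from_euler('z',-2.72,degrees=True).as_matrix();O=np.array([.598,.0362,0])
f=lambda *p:O+T@np.array(p)
E
python3 - <<'E'
from h import *
go(f(-.045-.096,0,.046+.06),-2.72,35,0)
for n in("scene","top"):cv2.imwrite(f"pics/{n}2.png",optics.read_camera(n))
t=cv2.imread("pics/top2.png");s=cv2.imread("pics/scene2.png")
print(t[185:240,150:190,2][::6])
E
```

```text
time: 3.12
ee_pos: [0.4695, 0.3065, 0.089]
tcp_rot: [0.301, 0.002, 0.954, 0.0]
ft_force: [-0.2, -0.7, -3.7]
width: 0.0152
gripper_force: 50.0
shift [  -0.8 -264.2   -1.8] rot [1.5 0.  2. ] tcp target [0.468  0.0424 0.0904]
[[ 96  96  94  94  95  98  95  94  90  98  91  94  96  95  96  97  90  92
   96  94  96  95  92  93  93  95  96  96  95  93  97  93  91  94  95  96
   91  90  93  92]
 [ 96  95  94  95  93  96  96  90  94  98  95  93  93  94  94  92  95  97
   96  93  95  91  92  93  98  94  94  96  92  93  93  92  97  92  96  94
   96  95  96  92]
 [ 93  94  95  90  84 236 255 255 254 254 254 253 254 254 254 254 254 254
  254 254 254 255 255 255 255 141  92  93  95  93  92  96  98  93  95  94
   94  96  94  98]
 [ 93  95  94  88 170 255 254 252 251 252 252 252 252 252 252 252 252 252
  252 252 252 252 253 255 201 113  92  93  94  94  93  92  93  96  92  95
   94  96  93  93]
 [ 95  97  94  87 111 254 253 251 251 251 250 251 249 249 250 249 250 251
  250 250 251 250 251 255 226 116  88  92  96  94  95  94  92  93  93  90
   96  95  93  93]
 [ 96  94  96  77 255 255 254 254 254 253 254 253 253 253 253 254 254 253
  253 254 253 253 255 253 148  89  92  92  96  95  91  92  93  92  93  94
   95  94  94  90]
 [ 93  95  91 117 255 255 235 192 143  64 248 255 254 255 255 163  91 170
  196 242 255 255 255 235 132  91  93  92 101  92  92  94  96  92  94  93
   96  95  92  91]
 [ 97 100 137 144 144 140  69  13 248 231 164 133 141  76  95 140 144 149
   92  57 255 255 255 236 135  94  89  93  94  91  97  93  96  95  95  95
   96  97  96  96]
 [ 95 131 145 153 140 142  87  64 199 111  50  47  49  57  54  49  49  50
   88 143 194 231 235 153 101  91  98  99 101  95 100  97  90  92 143 149
  139  87  90  92]
 [ 40  39  39  43  41  44  41  48  42  46  36  37  43  36  42  41  37  40
   43  35  46  53  50  47  51  49  48  54  63  67  61  68  66  65  65  67
   66  66  53  58]]
```

```bash
python3 -m inch '[{"x":0,"y":-12,"z":0,"wx":0,"wy":0,"wz":0,"jaw":5},{"x":0,"y":-40,"z":0,"wx":0,"wy":0,"wz":0,"jaw":5},{"x":0,"y":-75,"z":0,"wx":0.5,"wy":0,"wz":0.5,"jaw":5},{"x":0,"y":-110,"z":0,"wx":0.5,"wy":0,"wz":1,"jaw":5},{"x":0,"y":-145,"z":0,"wx":1,"wy":0,"wz":1,"jaw":5},{"x":0,"y":-180,"z":0,"wx":1.5,"wy":0,"wz":2,"jaw":5},{"x":-0.8,"y":-215,"z":-1,"wx":1.5,"wy":0,"wz":2,"jaw":5},{"x":-0.8,"y":-245,"z":-1.8,"wx":1.5,"wy":0,"wz":2,"jaw":5},{"x":-0.8,"y":-260,"z":-1.8,"wx":1.5,"wy":0,"wz":2,"jaw":5},{"x":-0.8,"y":-264.2,"z":-1.8,"wx":1.5,"wy":0,"wz":2,"jaw":5}]' 50
python3 -m inch '[{"x":0,"y":0,"z":0,"wx":0,"wy":0,"wz":0,"jaw":5},{"x":0,"y":0,"z":0,"wx":0,"wy":0,"wz":0,"jaw":5},{"x":0,"y":0,"z":0,"wx":0,"wy":0,"wz":0,"jaw":5}]' 50
python3 - <<'E'
from h import *
go(f(-.045-.096,0,.046+.06),-2.72,35,0)
for n in("scene","top"):cv2.imwrite(f"pics/{n}3.png",optics.read_camera(n))
t=cv2.imread("pics/top3.png");s=cv2.imread("pics/scene3.png")
r=lambda im,x,y,w,h,k:cv2.resize(im[y:y+h,x:x+w],None,fx=k,fy=k,interpolation=cv2.INTER_CUBIC)
cv2.imwrite("pics/z4.png",np.hstack([r(t,222,140,70,100,5),r(s,222,120,90,100,5)]))
E
```

```text
time: 4.05
ee_pos: [0.4675, 0.04, 0.0895]
tcp_rot: [0.3, 0.024, 0.954, -0.008]
ft_force: [0.2, -0.6, -3.4]
width: 0.0156
gripper_force: 50.0
time: 4.3
ee_pos: [0.4676, 0.0433, 0.0895]
tcp_rot: [0.3, 0.022, 0.954, -0.007]
ft_force: [0.1, 0.9, -3.0]
width: 0.0155
gripper_force: 50.0
shift [-1.  -0.9 -0.5] rot [ 0.1 -0.1  0. ] tcp target [0.468  0.0424 0.0904]
```

View pics/z4.png

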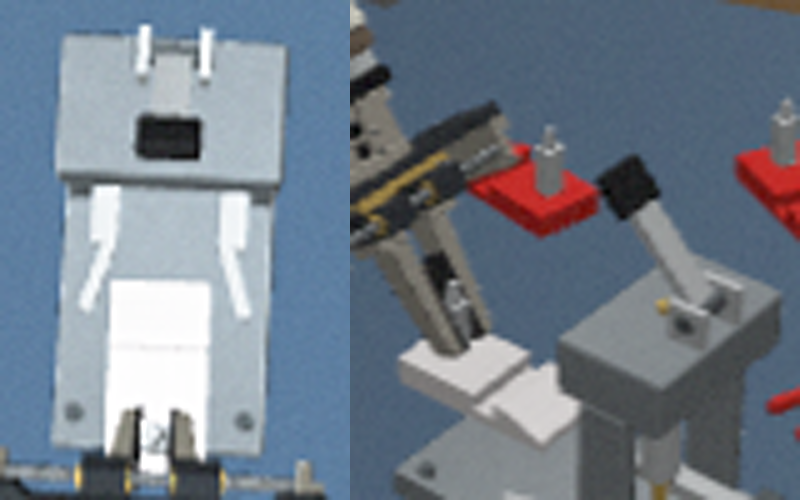

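The block hangs level over the bed. Its nose edge is at zoom (108–211,280), between the flares. I'll measure its pose while it is held.

Run:
```python
src=open("m.py").read().split("# fixture bed")[0].replace("top0","top3");exec(src)
from h import T,O
red=t[:,:,2]
L,Rr=edges(red,[*range(198,208),*range(211,220)],241,268,212)
zb=.02+.06
a,b=line("top",L,zb),line("top",Rr,zb);print(a,b)
U,D=edges(red.T,range(246,262),192,215,212)
print("yaw",(a[1]+b[1])/2)
def loc(P):return T.T@(P-O)
for x in(.48,.53):
    m=(np.polyval(a[0],x)+np.polyval(b[0],x))/2;print(loc(np.array([x,m,zb])),np.polyval(a[0],x)-np.polyval(b[0],x))
N=np.array([onz("top",(c,r),.008+.06) for r,c in U]);print("nose",loc(N.mean(0)),"edge yaw",np.degrees(np.polyfit(N[:,1],N[:,0],1)[0]))
s=get_state();q=s["tcp_rot"];M=R.from_quat([q[1],q[2],q[3],q[0]]).as_matrix()
print("grasp pt loc",loc(s["ee_pos"]-.019*M[:,2]),"tool y heading",np.degrees(np.arctan2(-M[0,1],M[1,1])))
```

```text
(array([-0.0395,  0.0915]), np.float64(-2.2605882803261363), np.float64(0.00034209243034434)) (array([-0.027 ,  0.0255]), np.float64(-1.5443702046202576), np.float64(0.00020044344597551275))Traceback (most recent call last):
  File "<stdin>", line 7, in <module>
  File "<string>", line 8, in edges
IndexError: index 23 is out of bounds for axis 0 with size 23
```

Run:
```python
src=open("m.py").read().split("# fixture bed")[0].replace("top0","top3");exec(src)
from h import T,O
red=t[:,:,2]
L,Rr=edges(red,[*range(198,208),*range(211,220)],241,268,212)
zb=.02+.06
a,b=line("top",L,zb),line("top",Rr,zb)
U=[]
for c in range(246,262):
    s=red[188:206,c];i=np.where(s>212)[0][0];U.append((c,188+i-1+(212-s[i-1])/(s[i]-s[i-1])))
def loc(P):return T.T@(P-O)
for x in(.48,.53):
    m=(np.polyval(a[0],x)+np.polyval(b[0],x))/2;print(loc(np.array([x,m,zb])),np.polyval(a[0],x)-np.polyval(b[0],x))
N=np.array([onz("top",p,.008+.06) for p in U]);print("nose",loc(N.mean(0)),"edge yaw",-np.degrees(np.polyfit(N[:,1],N[:,0],1)[0]))
s=get_state();q=s["tcp_rot"];M=R.from_quat([q[1],q[2],q[3],q[0]]).as_matrix()
print("grasp pt loc",loc(s["ee_pos"]-.019*M[:,2]),"tool y heading",np.degrees(np.arctan2(-M[0,1],M[1,1])))
```

```text
[-0.1182  0.0008  0.08  ] 0.05997209371131057
[-0.0681  0.0015  0.08  ] 0.05934637774258864
nose [-0.0432  0.0029  0.068 ] edge yaw -0.8133930109243778
grasp pt loc [-0.1412  0.0013  0.1055] tool y heading -2.581783510054048
```

```bash
python3 -m inch '[{"x":5,"y":-1,"z":7,"wx":0.4,"wy":0,"wz":0.6,"jaw":5},{"x":10,"y":-1,"z":14.5,"wx":0.4,"wy":0,"wz":0.6,"jaw":5},{"x":15,"y":-1,"z":21.5,"wx":0.4,"wy":0,"wz":0.6,"jaw":5},{"x":19,"y":-1,"z":27,"wx":0.4,"wy":0,"wz":0.6,"jaw":5},{"x":21,"y":-1,"z":30,"wx":0.4,"wy":0,"wz":0.6,"jaw":5},{"x":21,"y":-1,"z":30,"wx":0.4,"wy":0,"wz":0.6,"jaw":5},{"x":21,"y":-1,"z":30,"wx":0.4,"wy":0,"wz":0.6,"jaw":5}]' 50
python3 -m inch '[{"x":0.6,"y":0,"z":0.8,"wx":0,"wy":0,"wz":0,"jaw":5},{"x":1.2,"y":0,"z":1.6,"wx":0,"wy":0,"wz":0,"jaw":5},{"x":1.2,"y":0,"z":1.6,"wx":0,"wy":0,"wz":0,"jaw":5}]' 50
python3 -m inch '[{"x":0.6,"y":0,"z":0.8,"wx":0,"wy":0,"wz":0,"jaw":5},{"x":0.6,"y":0,"z":0.8,"wx":0,"wy":0,"wz":0,"jaw":5}]' 50
```

```text
time: 4.98
ee_pos: [0.4684, 0.042, 0.054]
tcp_rot: [0.301, 0.028, 0.953, -0.008]
ft_force: [0.5, 1.0, -3.5]
width: 0.0155
gripper_force: 50.0
time: 5.23
ee_pos: [0.4686, 0.0416, 0.0524]
tcp_rot: [0.301, 0.028, 0.953, -0.009]
ft_force: [-0.3, 0.4, -3.6]
width: 0.0156
gripper_force: 50.0
time: 5.4
ee_pos: [0.4684, 0.0416, 0.0511]
tcp_rot: [0.301, 0.029, 0.953, -0.009]
ft_force: [-0.2, 1.1, -2.8]
width: 0.0155
gripper_force: 50.0
```

```bash
for i in 1; do python3 -m inch '[{"x":0.6,"y":0,"z":0.8,"wx":0,"wy":0,"wz":0,"jaw":5},{"x":0.6,"y":0,"z":0.8,"wx":0,"wy":0,"wz":0,"jaw":5}]' 50;  python3 -m inch '[{"x":0.6,"y":0,"z":0.8,"wx":0,"wy":0,"wz":0,"jaw":5},{"x":0.6,"y":0,"z":0.8,"wx":0,"wy":0,"wz":0,"jaw":5}]' 50; done
```

```text
time: 5.57
ee_pos: [0.4682, 0.0417, 0.05]
tcp_rot: [0.301, 0.028, 0.953, -0.009]
ft_force: [-0.5, -0.4, -3.4]
width: 0.0159
gripper_force: 50.0
time: 5.73
ee_pos: [0.4688, 0.0415, 0.0496]
tcp_rot: [0.302, 0.028, 0.953, -0.009]
ft_force: [0.2, -0.9, -1.6]
width: 0.0159
gripper_force: 50.0
```

```bash
python3 -m inch '[{"x":0.3,"y":0,"z":0.4,"wx":0,"wy":0,"wz":0,"jaw":5},{"x":-1.3,"y":0,"z":1.5,"wx":0,"wy":0,"wz":0,"jaw":5},{"x":-3.0,"y":0,"z":2.7,"wx":0,"wy":0,"wz":0,"jaw":5},{"x":-4.6,"y":0.1,"z":3.8,"wx":0,"wy":0,"wz":0,"jaw":5},{"x":-6.3,"y":0.1,"z":5,"wx":0,"wy":0,"wz":0,"jaw":5},{"x":-7.9,"y":0.1,"z":6.1,"wx":0,"wy":0,"wz":0,"jaw":5},{"x":-9.5,"y":0.1,"z":7.3,"wx":0,"wy":0,"wz":0,"jaw":5},{"x":-11.2,"y":0.1,"z":8.4,"wx":0,"wy":0,"wz":0,"jaw":5},{"x":-12.8,"y":0.2,"z":9.6,"wx":0,"wy":0,"wz":0,"jaw":5},{"x":-14.4,"y":0.2,"z":10.7,"wx":0,"wy":0,"wz":0,"jaw":5}]' 50
python3 -m inch '[{"x":-1.6,"y":0,"z":1.1,"wx":0,"wy":0,"wz":0,"jaw":5},{"x":-3.3,"y":0,"z":2.3,"wx":0,"wy":0,"wz":0,"jaw":5},{"x":-4.9,"y":0.1,"z":3.4,"wx":0,"wy":0,"wz":0,"jaw":5},{"x":-6.6,"y":0.1,"z":4.6,"wx":0,"wy":0,"wz":0,"jaw":5},{"x":-8.2,"y":0.1,"z":5.7,"wx":0,"wy":0,"wz":0,"jaw":5},{"x":-9.8,"y":0.1,"z":6.9,"wx":0,"wy":0,"wz":0,"jaw":5},{"x":-11.5,"y":0.1,"z":8,"wx":0,"wy":0,"wz":0,"jaw":5},{"x":-13.1,"y":0.2,"z":9.2,"wx":0,"wy":0,"wz":0,"jaw":5}]' 50
cat > l.py <<'E'
from h import *
s=get_state();q=s["tcp_rot"];M=R.from_quat([q[1],q[2],q[3],q[0]]).as_matrix()
g=T.T@(s["ee_pos"]-.019*M[:,2]-O);print("grasp fixture mm",np.round(g*1000,1),"nose~",round(g[0]*1000+98,1),"yaw",round(np.degrees(np.arctan2(-M[0,1],M[1,1])),2),"lean",round(np.degrees(np.arccos(-M[2,2])),2),"F fix",np.round(T.T@s["ft_force"],1))
E
python3 l.py
```

```text
time: 6.57
ee_pos: [0.4874, 0.0406, 0.0496]
tcp_rot: [0.302, 0.028, 0.953, -0.009]
ft_force: [-3.5, -0.2, 6.6]
width: 0.0153
gripper_force: 50.0
time: 7.23
ee_pos: [0.5034, 0.0398, 0.0495]
tcp_rot: [0.302, 0.028, 0.953, -0.009]
ft_force: [-2.6, -0.5, 6.2]
width: 0.0154
gripper_force: 50.0
grasp fixture mm [-105.6   -0.8   65.1] nose~ -7.6 yaw -3.41 lean 35.16 F fix [-2.5 -0.6  6.2]
```

```bash
python3 -m inch '[{"x":-1.6,"y":0,"z":1.1,"wx":0,"wy":0,"wz":0,"jaw":5},{"x":-3.3,"y":0,"z":2.3,"wx":0,"wy":0,"wz":0,"jaw":5},{"x":-4.9,"y":0.1,"z":3.4,"wx":0,"wy":0,"wz":0,"jaw":5},{"x":-6.6,"y":0.1,"z":4.6,"wx":0,"wy":0,"wz":0,"jaw":5},{"x":-8.2,"y":0.1,"z":5.7,"wx":0,"wy":0,"wz":0,"jaw":5},{"x":-9.8,"y":0.1,"z":6.9,"wx":0,"wy":0,"wz":0,"jaw":5},{"x":-11.5,"y":0.2,"z":8,"wx":0,"wy":0,"wz":0,"jaw":5},{"x":-13.1,"y":0.2,"z":9.2,"wx":0,"wy":0,"wz":0,"jaw":5},{"x":-14.7,"y":0.2,"z":10.3,"wx":0,"wy":0,"wz":0,"jaw":5},{"x":-16.4,"y":0.2,"z":11.5,"wx":0,"wy":0,"wz":0,"jaw":5}]' 50
python3 -m inch '[{"x":-0.8,"y":0,"z":0.6,"wx":0,"wy":0,"wz":0,"jaw":5},{"x":-1.6,"y":0,"z":1.1,"wx":0,"wy":0,"wz":0,"jaw":5},{"x":-2.5,"y":0,"z":1.7,"wx":0,"wy":0,"wz":0,"jaw":5},{"x":-3.3,"y":0,"z":2.3,"wx":0,"wy":0,"wz":0,"jaw":5},{"x":-4.1,"y":0.1,"z":2.9,"wx":0,"wy":0,"wz":0,"jaw":5},{"x":-4.9,"y":0.1,"z":3.4,"wx":0,"wy":0,"wz":0,"jaw":5},{"x":-5.7,"y":0.1,"z":4,"wx":0,"wy":0,"wz":0,"jaw":5},{"x":-6.6,"y":0.1,"z":4.6,"wx":0,"wy":0,"wz":0,"jaw":5},{"x":-7.4,"y":0.1,"z":5.2,"wx":0,"wy":0,"wz":0,"jaw":5},{"x":-8.2,"y":0.1,"z":5.7,"wx":0,"wy":0,"wz":0,"jaw":5}]' 50
python3 l.py
```

```text
time: 8.07
ee_pos: [0.5234, 0.0389, 0.0495]
tcp_rot: [0.302, 0.028, 0.953, -0.009]
ft_force: [-2.7, -0.2, 6.6]
width: 0.0155
gripper_force: 50.0
time: 8.9
ee_pos: [0.5333, 0.0384, 0.0495]
tcp_rot: [0.302, 0.028, 0.953, -0.009]
ft_force: [-3.2, 0.6, 6.1]
width: 0.0157
gripper_force: 50.0
grasp fixture mm [-75.7  -0.8  65.1] nose~ 22.3 yaw -3.42 lean 35.16 F fix [-3.3  0.5  6.1]
```

Going well, no side force. Now the ramp, at 12 mm/s.

```bash
python3 -m inch '[{"x":-0.8,"y":0,"z":0.6,"wx":0,"wy":0,"wz":0,"jaw":5},{"x":-1.6,"y":0,"z":1.1,"wx":0,"wy":0,"wz":0,"jaw":5},{"x":-2.5,"y":0,"z":1.7,"wx":0,"wy":0,"wz":0,"jaw":5},{"x":-3.3,"y":0,"z":2.3,"wx":0,"wy":0,"wz":0,"jaw":5},{"x":-4.1,"y":0.1,"z":2.9,"wx":0,"wy":0,"wz":0,"jaw":5},{"x":-4.9,"y":0.1,"z":3.4,"wx":0,"wy":0,"wz":0,"jaw":5},{"x":-5.7,"y":0.1,"z":4,"wx":0,"wy":0,"wz":0,"jaw":5},{"x":-6.6,"y":0.1,"z":4.6,"wx":0,"wy":0,"wz":0,"jaw":5},{"x":-7.4,"y":0.1,"z":5.2,"wx":0,"wy":0,"wz":0,"jaw":5},{"x":-8.2,"y":0.1,"z":5.7,"wx":0,"wy":0,"wz":0,"jaw":5}]' 50
python3 -m inch '[{"x":-0.8,"y":0,"z":0.6,"wx":0,"wy":0,"wz":0,"jaw":5},{"x":-1.6,"y":0,"z":1.1,"wx":0,"wy":0,"wz":0,"jaw":5},{"x":-2.5,"y":0,"z":1.7,"wx":0,"wy":0,"wz":0,"jaw":5},{"x":-3.3,"y":0,"z":2.3,"wx":0,"wy":0,"wz":0,"jaw":5},{"x":-4.1,"y":0.1,"z":2.9,"wx":0,"wy":0,"wz":0,"jaw":5},{"x":-4.9,"y":0.1,"z":3.4,"wx":0,"wy":0,"wz":0,"jaw":5},{"x":-5.7,"y":0.1,"z":4,"wx":0,"wy":0,"wz":0,"jaw":5},{"x":-6.6,"y":0.1,"z":4.6,"wx":0,"wy":0,"wz":0,"jaw":5},{"x":-7.4,"y":0.1,"z":5.2,"wx":0,"wy":0,"wz":0,"jaw":5},{"x":-8.2,"y":0.1,"z":5.7,"wx":0,"wy":0,"wz":0,"jaw":5}]' 50
python3 l.py
```

```text
time: 9.73
ee_pos: [0.5432, 0.0379, 0.0496]
tcp_rot: [0.302, 0.028, 0.953, -0.009]
ft_force: [-3.0, 0.2, 5.6]
width: 0.0154
gripper_force: 50.0
time: 10.57
ee_pos: [0.5527, 0.0377, 0.0495]
tcp_rot: [0.301, 0.028, 0.953, -0.009]
ft_force: [-11.5, -0.0, 14.4]
width: 0.0158
gripper_force: 50.0
grasp fixture mm [-56.2  -0.5  65.1] nose~ 41.8 yaw -3.38 lean 35.1 F fix [-11.5  -0.6  14.4]
```

```bash
python3 -m inch '[{"x":-0.8,"y":0,"z":0.6,"wx":0,"wy":0,"wz":0,"jaw":5},{"x":-1.6,"y":0,"z":1.1,"wx":0,"wy":0,"wz":0,"jaw":5},{"x":-2.5,"y":0,"z":1.7,"wx":0,"wy":0,"wz":0,"jaw":5},{"x":-3.3,"y":0,"z":2.3,"wx":0,"wy":0,"wz":0,"jaw":5},{"x":-4.1,"y":0.1,"z":2.9,"wx":0,"wy":0,"wz":0,"jaw":5},{"x":-4.9,"y":0.1,"z":3.4,"wx":0,"wy":0,"wz":0,"jaw":5},{"x":-5.7,"y":0.1,"z":4,"wx":0,"wy":0,"wz":0,"jaw":5},{"x":-6.6,"y":0.1,"z":4.6,"wx":0,"wy":0,"wz":0,"jaw":5},{"x":-7.4,"y":0.1,"z":5.2,"wx":0,"wy":0,"wz":0,"jaw":5},{"x":-8.2,"y":0.1,"z":5.7,"wx":0,"wy":0,"wz":0,"jaw":5}]' 50; python3 l.py
```

```text
time: 11.4
ee_pos: [0.5625, 0.0373, 0.0495]
tcp_rot: [0.301, 0.028, 0.953, -0.009]
ft_force: [-13.1, 0.4, 15.6]
width: 0.0155
gripper_force: 50.0
grasp fixture mm [-46.4  -0.5  65.1] nose~ 51.6 yaw -3.37 lean 35.09 F fix [-13.1  -0.2  15.6]
```

```bash
python3 -m inch '[{"x":-0.8,"y":0,"z":0.6,"wx":0,"wy":0,"wz":0,"jaw":5},{"x":-1.6,"y":0,"z":1.1,"wx":0,"wy":0,"wz":0,"jaw":5},{"x":-2.5,"y":0,"z":1.7,"wx":0,"wy":0,"wz":0,"jaw":5},{"x":-3.3,"y":0,"z":2.3,"wx":0,"wy":0,"wz":0,"jaw":5},{"x":-4.1,"y":0.1,"z":2.9,"wx":0,"wy":0,"wz":0,"jaw":5},{"x":-4.9,"y":0.1,"z":3.4,"wx":0,"wy":0,"wz":0,"jaw":5},{"x":-5.7,"y":0.1,"z":4,"wx":0,"wy":0,"wz":0,"jaw":5},{"x":-6.6,"y":0.1,"z":4.6,"wx":0,"wy":0,"wz":0,"jaw":5},{"x":-7.4,"y":0.1,"z":5.2,"wx":0,"wy":0,"wz":0,"jaw":5},{"x":-8.2,"y":0.1,"z":5.7,"wx":0,"wy":0,"wz":0,"jaw":5}]' 50; python3 l.py
```

```text
time: 12.23
ee_pos: [0.5725, 0.0368, 0.0495]
tcp_rot: [0.301, 0.028, 0.953, -0.009]
ft_force: [-11.5, 0.7, 13.4]
width: 0.0157
gripper_force: 50.0
grasp fixture mm [-36.4  -0.5  65.1] nose~ 61.6 yaw -3.37 lean 35.08 F fix [-11.5   0.1  13.4]
```

```bash
python3 -m inch '[{"x":-0.8,"y":0,"z":0.6,"wx":0,"wy":0,"wz":0,"jaw":5},{"x":-1.6,"y":0,"z":1.1,"wx":0,"wy":0,"wz":0,"jaw":5},{"x":-2.5,"y":0,"z":1.7,"wx":0,"wy":0,"wz":0,"jaw":5},{"x":-3.3,"y":0,"z":2.3,"wx":0,"wy":0,"wz":0,"jaw":5},{"x":-4.1,"y":0.1,"z":2.9,"wx":0,"wy":0,"wz":0,"jaw":5},{"x":-4.9,"y":0.1,"z":3.4,"wx":0,"wy":0,"wz":0,"jaw":5}]' 50; python3 l.py
```

```text
time: 12.73
ee_pos: [0.5787, 0.0364, 0.0495]
tcp_rot: [0.301, 0.028, 0.953, -0.009]
ft_force: [-5.5, 0.2, 9.4]
width: 0.0156
gripper_force: 50.0
grasp fixture mm [-30.2  -0.6  65.1] nose~ 67.8 yaw -3.39 lean 35.11 F fix [-5.5 -0.1  9.4]
```

```bash
python3 -m inch '[{"x":-0.8,"y":0,"z":0.6,"wx":0,"wy":0,"wz":0,"jaw":5},{"x":-1.6,"y":0,"z":1.1,"wx":0,"wy":0,"wz":0,"jaw":5},{"x":-2.5,"y":0,"z":1.7,"wx":0,"wy":0,"wz":0,"jaw":5},{"x":-3.3,"y":0,"z":2.3,"wx":0,"wy":0,"wz":0,"jaw":5}]' 50;python3 -m inch '[{"x":-0.8,"y":0,"z":0.6,"wx":0,"wy":0,"wz":0,"jaw":5},{"x":-1.6,"y":0,"z":1.1,"wx":0,"wy":0,"wz":0,"jaw":5},{"x":-2.5,"y":0,"z":1.7,"wx":0,"wy":0,"wz":0,"jaw":5},{"x":-3.3,"y":0,"z":2.3,"wx":0,"wy":0,"wz":0,"jaw":5}]' 50; python3 l.py
```

```text
time: 13.07
ee_pos: [0.5828, 0.0361, 0.0495]
tcp_rot: [0.302, 0.028, 0.953, -0.009]
ft_force: [-4.3, 1.4, 7.3]
width: 0.0154
gripper_force: 50.0
time: 13.4
ee_pos: [0.5867, 0.0359, 0.0495]
tcp_rot: [0.301, 0.028, 0.953, -0.009]
ft_force: [-7.5, 0.7, 11.2]
width: 0.0157
gripper_force: 50.0
grasp fixture mm [-22.2  -0.7  65.1] nose~ 75.8 yaw -3.39 lean 35.1 F fix [-7.5  0.3 11.2]
```

```bash
python3 -m inch '[{"x":-0.8,"y":0,"z":0.6,"wx":0,"wy":0,"wz":0,"jaw":5},{"x":-1.6,"y":0,"z":1.1,"wx":0,"wy":0,"wz":0,"jaw":5}]' 50; python3 l.py
```

```text
time: 13.57
ee_pos: [0.5885, 0.0358, 0.0495]
tcp_rot: [0.301, 0.028, 0.953, -0.009]
ft_force: [-10.0, 0.8, 10.7]
width: 0.0157
gripper_force: 50.0
grasp fixture mm [-20.4  -0.7  65.1] nose~ 77.6 yaw -3.39 lean 35.09 F fix [-10.    0.4  10.7]
```

```bash
python3 -m inch '[{"x":-0.8,"y":0,"z":0.6,"wx":0,"wy":0,"wz":0,"jaw":5},{"x":-1.6,"y":0,"z":1.1,"wx":0,"wy":0,"wz":0,"jaw":5}]' 50; python3 -m inch '[{"x":-0.8,"y":0,"z":0.6,"wx":0,"wy":0,"wz":0,"jaw":5},{"x":-0.8,"y":0,"z":0.6,"wx":0,"wy":0,"wz":0,"jaw":5}]' 50;  python3 l.py
```

```text
time: 13.73
ee_pos: [0.5904, 0.0358, 0.0495]
tcp_rot: [0.301, 0.028, 0.953, -0.009]
ft_force: [-11.3, 0.0, 12.0]
width: 0.0157
gripper_force: 50.0
time: 13.9
ee_pos: [0.5912, 0.0358, 0.0495]
tcp_rot: [0.301, 0.028, 0.953, -0.008]
ft_force: [-13.4, 0.9, 14.5]
width: 0.0159
gripper_force: 50.0
grasp fixture mm [-17.7  -0.6  65.1] nose~ 80.3 yaw -3.36 lean 35.06 F fix [-13.4   0.2  14.5]
```

```bash
python3 -m inch '[{"x":-0.8,"y":0,"z":0.6,"wx":0,"wy":0,"wz":0,"jaw":5},{"x":-0.8,"y":0,"z":0.6,"wx":0,"wy":0,"wz":0,"jaw":5}]' 50;  python3 l.py
```

```text
time: 14.07
ee_pos: [0.5914, 0.036, 0.0495]
tcp_rot: [0.3, 0.028, 0.953, -0.008]
ft_force: [-29.3, -0.5, 28.5]
width: 0.0154
gripper_force: 50.0
grasp fixture mm [-17.5  -0.4  65. ] nose~ 80.5 yaw -3.31 lean 34.98 F fix [-29.2  -1.9  28.5]
```

At the stop: the force jumped to 29 N and the nose is at about 80 mm. Hold for about 4 s.

```bash
for i in 1 2 3 4 5; do python3 -m inch '[{"x":0,"y":0,"z":0,"wx":0,"wy":0,"wz":0,"jaw":5},{"x":0,"y":0,"z":0,"wx":0,"wy":0,"wz":0,"jaw":5},{"x":0,"y":0,"z":0,"wx":0,"wy":0,"wz":0,"jaw":5},{"x":0,"y":0,"z":0,"wx":0,"wy":0,"wz":0,"jaw":5},{"x":0,"y":0,"z":0,"wx":0,"wy":0,"wz":0,"jaw":5},{"x":0,"y":0,"z":0,"wx":0,"wy":0,"wz":0,"jaw":5},{"x":0,"y":0,"z":0,"wx":0,"wy":0,"wz":0,"jaw":5},{"x":0,"y":0,"z":0,"wx":0,"wy":0,"wz":0,"jaw":5},{"x":0,"y":0,"z":0,"wx":0,"wy":0,"wz":0,"jaw":5},{"x":0,"y":0,"z":0,"wx":0,"wy":0,"wz":0,"jaw":5}]' 50 | grep -E "time|ft_f"; done; python3 l.py
python3 - <<'E'
from h import *
t=optics.read_camera("top");s=optics.read_camera("scene");cv2.imwrite("pics/top4.png",t);cv2.imwrite("pics/scene4.png",s)
r=lambda im,x,y,w,h,k:cv2.resize(im[y:y+h,x:x+w],None,fx=k,fy=k,interpolation=cv2.INTER_CUBIC)
cv2.imwrite("pics/z5.png",np.hstack([r(t,222,140,70,100,5),r(s,235,155,90,100,5)]))
E
```

```text
time: 14.9
ft_force: [-28.2, -1.4, 28.7]
time: 15.73
ft_force: [-28.9, -0.9, 28.0]
time: 16.57
ft_force: [-28.2, -0.8, 27.9]
time: 17.4
ft_force: [-28.0, -0.5, 27.6]
time: 18.23
ft_force: [-29.0, -1.4, 28.5]
grasp fixture mm [-17.5  -0.4  65. ] nose~ 80.5 yaw -3.32 lean 34.99 F fix [-28.9  -2.8  28.5]
```

View pics/z5.png

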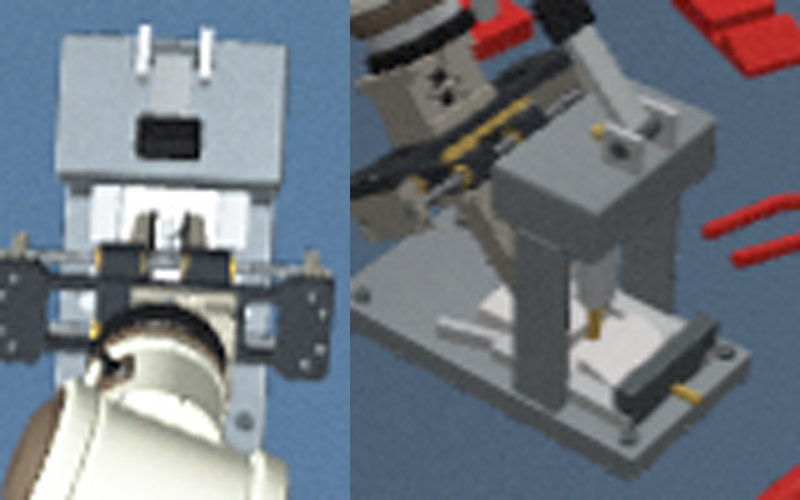

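The plunger is in its slot and the ejector pin is pushed flush. Now release and retreat along the tool.

```bash
python3 -m inch '[{"x":0.2,"y":0,"z":-0.7,"wx":0,"wy":0,"wz":0,"jaw":5},{"x":0.2,"y":0,"z":-0.7,"wx":0,"wy":0,"wz":0,"jaw":5},{"x":0.2,"y":0,"z":-0.7,"wx":0,"wy":0,"wz":0,"jaw":45},{"x":0.2,"y":0,"z":-0.7,"wx":0,"wy":0,"wz":0,"jaw":45},{"x":0.2,"y":0,"z":-0.7,"wx":0,"wy":0,"wz":0,"jaw":45},{"x":0.2,"y":0,"z":-0.7,"wx":0,"wy":0,"wz":0,"jaw":45},{"x":0.2,"y":0,"z":-0.7,"wx":0,"wy":0,"wz":0,"jaw":45}]' 20
python3 -m inch '[{"x":0,"y":0,"z":-10,"wx":0,"wy":0,"wz":0,"jaw":45},{"x":0,"y":0,"z":-30,"wx":0,"wy":0,"wz":0,"jaw":45},{"x":0,"y":0,"z":-60,"wx":0,"wy":0,"wz":0,"jaw":45},{"x":0,"y":0,"z":-95,"wx":0,"wy":0,"wz":0,"jaw":45},{"x":0,"y":0,"z":-130,"wx":0,"wy":0,"wz":0,"jaw":45},{"x":0,"y":0,"z":-160,"wx":0,"wy":0,"wz":0,"jaw":45},{"x":0,"y":0,"z":-170,"wx":0,"wy":0,"wz":0,"jaw":45},{"x":0,"y":0,"z":-170,"wx":0,"wy":0,"wz":0,"jaw":45}]' 20
python3 l.py
python3 - <<'E'
from h import *
t=optics.read_camera("top");s=optics.read_camera("scene");cv2.imwrite("pics/top5.png",t);cv2.imwrite("pics/scene5.png",s)
r=lambda im,x,y,w,h,k:cv2.resize(im[y:y+h,x:x+w],None,fx=k,fy=k,interpolation=cv2.INTER_CUBIC)
cv2.imwrite("pics/z6.png",np.hstack([r(t,222,140,70,100,5),r(s,235,145,90,100,5)]))
k=t[150:185,244:268].max(2)<60;yy,xx=np.where(k);pc=np.array([xx.mean()+244,yy.mean()+150])
k=s[143:172,268:290].max(2)<70;yy,xx=np.where(k);ps=np.array([xx.mean()+268,yy.mean()+143])
P,e=tri(pc,ps);L=T.T@(P-O);print("pad",pc,ps,"fixture",L,e,"angle",np.arctan2(L[2]-.205,.060-L[0]),"radius",np.hypot(L[2]-.205,.060-L[0]))
E
```

```text
time: 18.92
ee_pos: [0.5914, 0.0355, 0.0491]
tcp_rot: [0.301, 0.029, 0.953, -0.009]
ft_force: [-0.3, -0.3, 1.3]
width: 0.0448
gripper_force: 0.0
time: 19.58
ee_pos: [0.495, 0.041, 0.1923]
tcp_rot: [0.304, 0.028, 0.952, -0.009]
ft_force: [1.1, -0.7, 0.6]
width: 0.045
gripper_force: 0.0
grasp fixture mm [-1.142e+02  1.000e-01  2.078e+02] nose~ -16.2 yaw -3.4 lean 35.44 F fix [ 1.1 -0.6  0.6]
pad [255.6344086  167.38709677] [276.98989899 157.1010101 ] fixture [-0.00070762 -0.00176419  0.2663054 ] 0.0013382134212982883 angle 0.7902973627305632 radius 0.08627726967563634
```

View pics/z6.png

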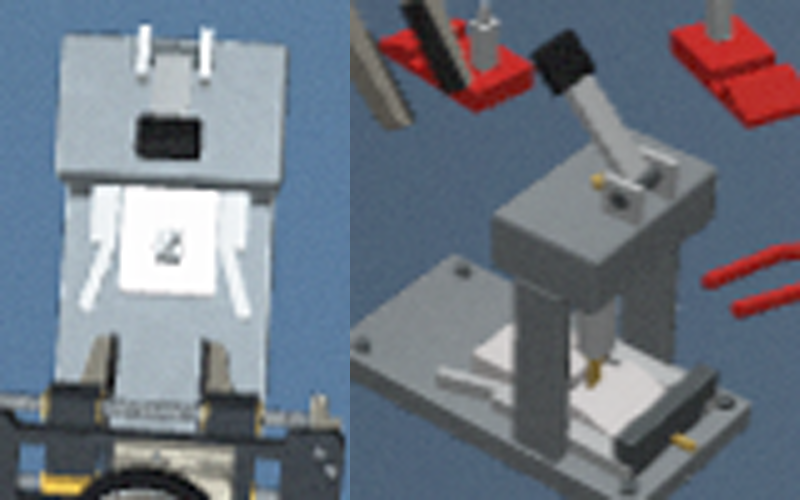

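The block is latched (plunger in the slot, gripper clear), and the lever angle measures 0.79 rad with a radius of 86 mm, as it should. Next I'll close the jaws and set the tool vertical above the pad.

```bash
python3 -c "
from h import *
go(f(-.06,0,.32),-2.72,0,0,True)"
```

```text
shift [-111.7    0.6  -82.4] rot [-0.2 35.1 -0.7] tcp target [0.5381 0.039  0.32  ]
```

```bash
python3 -m inch '[{"x":-20,"y":0,"z":-25,"wx":0,"wy":0,"wz":0,"jaw":0},{"x":-40,"y":0,"z":-50,"wx":0,"wy":7,"wz":0,"jaw":0},{"x":-65,"y":0,"z":-70,"wx":0,"wy":14,"wz":0,"jaw":0},{"x":-90,"y":0.6,"z":-82,"wx":0,"wy":21,"wz":0,"jaw":0},{"x":-111.7,"y":0.6,"z":-82.4,"wx":0,"wy":28,"wz":0,"jaw":0},{"x":-111.7,"y":0.6,"z":-82.4,"wx":-0.2,"wy":35.1,"wz":-0.7,"jaw":0},{"x":-111.7,"y":0.6,"z":-82.4,"wx":-0.2,"wy":35.1,"wz":-0.7,"jaw":0},{"x":-111.7,"y":0.6,"z":-82.4,"wx":-0.2,"wy":35.1,"wz":-0.7,"jaw":0},{"x":-111.7,"y":0.6,"z":-82.4,"wx":-0.2,"wy":35.1,"wz":-0.7,"jaw":0}]' 20
python3 - <<'E'
from h import *
print("above");go(f(.0145,0,.30),-2.72,0,0,True)
for a in(.79,.65,.5,.35,.2,.1,0,-.04):
    c,s=np.cos(a),np.sin(a);print(a,end=" ");go(f(.060-.085*c+.006*s+.010,0,.205+.085*s+.006*c),-2.72,0,0,True)
E
```

```text
time: 20.43
ee_pos: [0.5376, 0.0393, 0.3178]
tcp_rot: [-0.002, 0.023, 1.0, 0.001]
ft_force: [-0.3, 1.2, 0.1]
width: 0.0005
gripper_force: 0.0
above
shift [-75.   -0.3  17.6] rot [ 0.1 -0.2  0. ] tcp target [0.6125 0.0355 0.3   ]
0.79 shift [-75.1  -0.4  47.9] rot [ 0.1 -0.2  0. ] tcp target [0.6124 0.0355 0.2696]
0.65 shift [-66.6  -0.4  56.4] rot [ 0.1 -0.2  0. ] tcp target [0.604  0.0359 0.2612]
0.5 shift [-59.   -0.4  66.6] rot [ 0.1 -0.2  0. ] tcp target [0.5963 0.0363 0.251 ]
0.35 shift [-53.   -0.4  77.8] rot [ 0.1 -0.2  0. ] tcp target [0.5902 0.0366 0.2398]
0.2 shift [-48.7  -0.4  89.9] rot [ 0.1 -0.2  0. ] tcp target [0.5859 0.0368 0.2278]
0.1 shift [-46.8  -0.4  98.2] rot [ 0.1 -0.2  0. ] tcp target [0.584  0.0369 0.2195]
0 shift [-45.8  -0.4 106.7] rot [ 0.1 -0.2  0. ] tcp target [0.583  0.0369 0.211 ]
-0.04 shift [-45.7  -0.4 110.1] rot [ 0.1 -0.2  0. ] tcp target [0.5828 0.0369 0.2076]
```

```bash
python3 -m inch '[{"x":-35,"y":0,"z":0,"wx":0,"wy":0,"wz":0,"jaw":0},{"x":-70,"y":0,"z":5,"wx":0,"wy":0,"wz":0,"jaw":0},{"x":-76,"y":0,"z":18,"wx":0,"wy":0,"wz":0,"jaw":0},{"x":-76,"y":0,"z":32,"wx":0,"wy":0,"wz":0,"jaw":0},{"x":-75,"y":0,"z":42,"wx":0,"wy":0,"wz":0,"jaw":0},{"x":-75,"y":0,"z":48,"wx":0,"wy":0,"wz":0,"jaw":0},{"x":-70.5,"y":0,"z":52,"wx":0,"wy":0,"wz":0,"jaw":0},{"x":-66.5,"y":0,"z":56.5,"wx":0,"wy":0,"wz":0,"jaw":0},{"x":-62.5,"y":0,"z":61.5,"wx":0,"wy":0,"wz":0,"jaw":0},{"x":-59,"y":0,"z":66.5,"wx":0,"wy":0,"wz":0,"jaw":0}]' 20
python3 l.py
```

```text
time: 21.27
ee_pos: [0.5965, 0.0365, 0.2545]
tcp_rot: [0.0, 0.023, 1.0, 0.0]
ft_force: [0.2, 1.2, 2.1]
width: 0.0005
gripper_force: 1.2
grasp fixture mm [ -1.5   0.3 273.5] nose~ 96.5 yaw -2.68 lean 0.05 F fix [0.1 1.2 2.1]
```

```bash
python3 -m inch '[{"x":3,"y":0,"z":5.5,"wx":0,"wy":0,"wz":0,"jaw":0},{"x":6,"y":0,"z":11.3,"wx":0,"wy":0,"wz":0,"jaw":0},{"x":8.5,"y":0,"z":17.5,"wx":0,"wy":0,"wz":0,"jaw":0},{"x":10.3,"y":0,"z":23.4,"wx":0,"wy":0,"wz":0,"jaw":0},{"x":11.5,"y":0,"z":28,"wx":0,"wy":0,"wz":0,"jaw":0},{"x":12.2,"y":0,"z":32,"wx":0,"wy":0,"wz":0,"jaw":0},{"x":12.7,"y":0,"z":36,"wx":0,"wy":0,"wz":0,"jaw":0},{"x":12.7,"y":0,"z":38,"wx":0,"wy":0,"wz":0,"jaw":0},{"x":12.7,"y":0,"z":38,"wx":0,"wy":0,"wz":0,"jaw":0}]' 20
python3 -m inch '[{"x":0,"y":0,"z":1,"wx":0,"wy":0,"wz":0,"jaw":0},{"x":0,"y":0,"z":2,"wx":0,"wy":0,"wz":0,"jaw":0},{"x":0,"y":0,"z":2,"wx":0,"wy":0,"wz":0,"jaw":0}]' 20
python3 l.py
```

```text
time: 22.02
ee_pos: [0.584, 0.037, 0.2147]
tcp_rot: [-0.001, 0.023, 1.0, 0.0]
ft_force: [0.2, -0.4, 0.3]
width: 0.0003
gripper_force: 0.0
time: 22.27
ee_pos: [0.5844, 0.037, 0.2136]
tcp_rot: [-0.0, 0.023, 1.0, 0.0]
ft_force: [-0.2, -0.4, 0.7]
width: 0.0007
gripper_force: 0.3
grasp fixture mm [-1.360e+01  1.000e-01  2.326e+02] nose~ 84.4 yaw -2.69 lean 0.04 F fix [-0.2 -0.4  0.7]
```

```bash
python3 -m inch '[{"x":0,"y":0,"z":1,"wx":0,"wy":0,"wz":0,"jaw":0},{"x":0,"y":0,"z":1.5,"wx":0,"wy":0,"wz":0,"jaw":0},{"x":0,"y":0,"z":1.5,"wx":0,"wy":0,"wz":0,"jaw":0}]' 20;python3 -m inch '[{"x":0,"y":0,"z":0.8,"wx":0,"wy":0,"wz":0,"jaw":0},{"x":0,"y":0,"z":1.5,"wx":0,"wy":0,"wz":0,"jaw":0},{"x":0,"y":0,"z":1.5,"wx":0,"wy":0,"wz":0,"jaw":0}]' 20
```

```text
time: 22.52
ee_pos: [0.5843, 0.037, 0.2121]
tcp_rot: [-0.0, 0.023, 1.0, 0.0]
ft_force: [-0.2, 0.4, 0.9]
width: 0.0005
gripper_force: 0.8
time: 22.77
ee_pos: [0.5842, 0.037, 0.2113]
tcp_rot: [-0.0, 0.023, 1.0, 0.0]
ft_force: [-2.8, 0.2, 4.9]
width: 0.0005
gripper_force: 2.8
```

```bash
python3 -m inch '[{"x":0,"y":0,"z":0.5,"wx":0,"wy":0,"wz":0,"jaw":0},{"x":0,"y":0,"z":1,"wx":0,"wy":0,"wz":0,"jaw":0},{"x":0,"y":0,"z":1,"wx":0,"wy":0,"wz":0,"jaw":0},{"x":0,"y":0,"z":1,"wx":0,"wy":0,"wz":0,"jaw":0}]' 20
```

```text
time: 23.1
ee_pos: [0.5843, 0.037, 0.2112]
tcp_rot: [-0.0, 0.023, 1.0, 0.0]
ft_force: [-3.7, 0.7, 8.9]
width: 0.0005
gripper_force: 4.7
```

Solid at z = 0.211, exactly the flat height. Retreat and check.

```bash
python3 -m inch '[{"x":0,"y":0,"z":-5,"wx":0,"wy":0,"wz":0,"jaw":0},{"x":0,"y":0,"z":-25,"wx":0,"wy":0,"wz":0,"jaw":0},{"x":20,"y":0,"z":-55,"wx":0,"wy":0,"wz":0,"jaw":0},{"x":50,"y":0,"z":-80,"wx":0,"wy":0,"wz":0,"jaw":0},{"x":85,"y":0,"z":-95,"wx":0,"wy":0,"wz":0,"jaw":0},{"x":120,"y":0,"z":-100,"wx":0,"wy":0,"wz":0,"jaw":0},{"x":150,"y":0,"z":-100,"wx":0,"wy":0,"wz":0,"jaw":0},{"x":160,"y":0,"z":-100,"wx":0,"wy":0,"wz":0,"jaw":0},{"x":160,"y":0,"z":-100,"wx":0,"wy":0,"wz":0,"jaw":0},{"x":160,"y":0,"z":-100,"wx":0,"wy":0,"wz":0,"jaw":0}]' 20
python3 - <<'E'
from h import *
t=optics.read_camera("top");s=optics.read_camera("scene");cv2.imwrite("pics/top6.png",t);cv2.imwrite("pics/scene6.png",s)
r=lambda im,x,y,w,h,k:cv2.resize(im[y:y+h,x:x+w],None,fx=k,fy=k,interpolation=cv2.INTER_CUBIC)
cv2.imwrite("pics/z7.png",np.hstack([r(t,222,140,70,100,5),r(s,235,145,90,100,5)]))
E
```

```text
time: 23.93
ee_pos: [0.4247, 0.0445, 0.3098]
tcp_rot: [0.0, 0.024, 1.0, 0.0]
ft_force: [-0.2, 0.8, -0.5]
width: 0.0006
gripper_force: 0.0
```

View pics/z7.png

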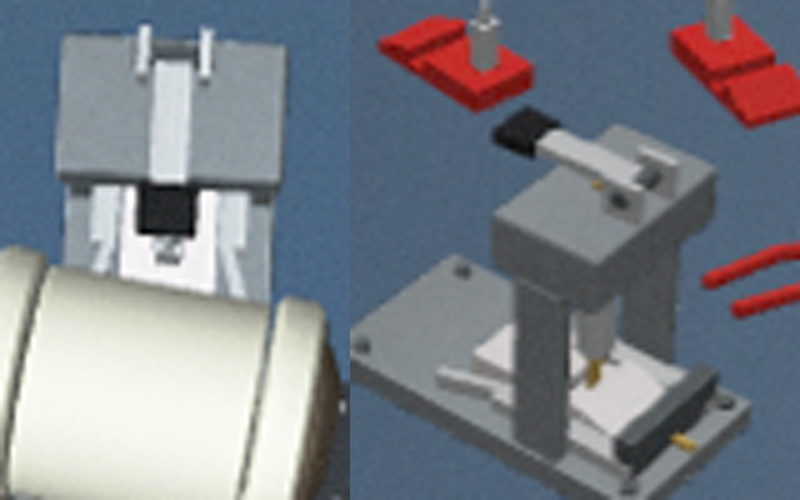

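The lever looks flat (pad at scene ≈ (270,170.6)) and the plunger is still in its slot. I'll compare numerically.

Run:
```python
from h import *
s=cv2.imread("pics/scene6.png");t=cv2.imread("pics/top6.png")
k=s[160:185,258:285].max(2)<70;yy,xx=np.where(k);ps=(xx.mean()+258,yy.mean()+160)
k=t[172:192,244:268].max(2)<60;yy,xx=np.where(k);pt=(xx.mean()+244,yy.mean()+172)
P,e=tri(pt,ps);L=T.T@(P-O);print(ps,pt,L,e,"angle",np.arctan2(L[2]-.205,.06-L[0]))
for a in(0,.1):print(a,proj("scene",f(.06-.085*np.cos(a),0,.205+.085*np.sin(a))))
```

```text
(np.float64(269.38666666666666), np.float64(170.78666666666666)) (np.float64(255.0263157894737), np.float64(181.33333333333334)) [-0.02685976 -0.00214582  0.20666384] 0.003426763391045541 angle 0.019153094434006826
0 [270.85881777 171.05639237]
0.1 [271.00046051 168.79322172]
```

Lever angle ≈ 0.02 rad, so it is flat. Handing in.

```bash
python3 -c "
from cell import ticket
print(ticket.sign_off())"
```

```text
the job is handed in; nothing more can be done
None
```

The larger block is latched in the fixture with the plunger in its slot, the lock lever is flat (about 0.02 rad measured), nothing is held, and the job was handed in at about 24 s of the 72 s limit; sign-off returned no verdict.

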